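# Tip the cut-corner tray and hold its loose parts in the low corner

### The arm

A 6-joint arm with a two-finger parallel gripper is mounted at the origin on the work surface. World frame = base frame: x ahead of the robot, y to its left, z up, the work surface at z = 0. Lengths are in m, angles in rad, forces in N, time in s.
With the tool pointing down it reaches from about 0.3 to 0.875 m from the base axis. Payload 6.4 kg.
Tool frame: the origin (TCP) lies between the finger pads, 19 mm behind the fingertips; this is the grasp point; z points along the fingers, y is the line along which they close (so a half turn about z gives the same grasp; the last joint's range is limited). The gripper opens to 85 mm and grips with 20 to 120 N. Pads are 22 mm wide; open, the fingers measure 114 mm over their backs; the gripper's body (76 mm by 85 mm) begins 54 mm behind the grasp point. The pads swing forward as they close: fully open they stand 13 mm farther back than shut.
Start: joints at [-1.508, 0.181, 1.607, -0, 1.354, -0.206], TCP at [0.153, -0.554, 0.25] pointing down, gripper open.
Joint ranges: [-2.99, 2.99], [-0.89, 2.07], [0.3, 2.58], [-1.14, 4.28], [0, 2.63], [-3.12, 3.12]. Speed limits (rad/s): [2.57, 2.57, 3.01, 3.14, 3.14, 3.14].

### API

Orientations are given as a unit quaternion [w, x, y, z].
In Python, from bench import ctrl gives the robot as it stands. The module is installed in compiled form; this text tells all that it offers.
- The arm moves only by the tool servo_tool, never from a script. Its argument "commands" is a list of rows, each a list of 3 entries, a list of its own where there are three numbers: the shift along the tool's x, y, z in mm, then the turn about the tool's z in rad, then the finger opening in mm, from 0 to 85.4. In form: [[[dx, dy, dz], turn, jaw], ...]. A call has 1 to 20 rows; each row shifts and turns the commanded pose from where the row before left it, along the tool's axes as they then stand; what a row does not reach is not made up. A row lasts 1/8 s, in which the tool goes at most 62.5 mm and 10.7 degrees, less where a joint would pass 70% of its speed; a pose out of reach is approached as far as the arm can. A call with a gripper value outside its range is refused whole. The fingers move at their own pace and stop on an object; the grip force is fixed at half the most. Time passes only in rows, so rows that do not move let the fingers close. It gives the time, the measured TCP pose, the force, the opening and the grip force at its end, in the units of the state.
- ctrl.get_obs(): the state, without advancing time (a new reading comes with each control period).
- ctrl.camera(name): name is "side" or "top"; returns a dict with "color" (480x640x3 uint8, red, green, blue), "z_map" (480x640 float32, m along the optical axis (not along the pixel's ray), 0 where there is no reading), "fx", "fy", "cx", "cy" (pixels), "k1" (the pictures are not rectified: a ray, as slopes to the right and down, at radius r is drawn at 1 + k1 r^2 times it, then the intrinsics apply), "R" (3x3) and "t" (3): a world point X has camera coordinates R X + t. Camera axes: x right, y down, z forward; pixel columns grow to the right and rows downward; lengths in m; the calibration is good to about 2 mm. A picture is of the moment at which its call begins.
- ctrl.hand_in(): hands the job in; it is judged then, once.
The state is a dict: "time_s": time; "q": joint angles; "dq": joint speeds; "joint_efforts": joint torques, N m; "eef_pos": TCP position; "eef_rot": TCP orientation; "wrist_force": force on the tool from outside, world axes, zero at the start; "torque": the same for the moment, N m; "opening": opening from 0.0 (shut) to 1.0 (fully open); "grasp_force": force on a finger pad.
Only numpy, scipy, OpenCV 4.12 (cv2) and the standard library are available. Lean on these libraries where they do the work, as an engineer would, in place of code of your own. Each camera call takes 0.05 s, during which the arm holds its last target. There are 200 camera calls.

### The job

The grey metal tray with one cut-off corner holds four loose oiled parts. Grip the tall post at the corner diagonally across from the cut-off one and tip the tray up by it, about 25 degrees, with the cut-off corner staying down at the bench, so that all four parts slide together against the low lip there; none may leave the tray, and the gripper must not touch the parts. Finish while still holding the tray tipped up like that with the parts at rest; leave the other things on the bench where they are.

Things in the scene. Friction and masses are not known exactly. Their poses are not given: they have to be found in the camera images.
- tray: loose square open tray, grey sheet metal, 180 x 180 mm, about 0.5 kg; floor and walls 4 mm thick, walls 32 mm high. Origin: centre of the square's underside, x and y along its sides, z up. Its (-x, -y) corner is cut off at 45 degrees and closed by a lip. At the other three corners stand square posts, 12 x 12 mm, 80 mm high. Its underside grips the bench without skidding.
- lip_foot (a point): middle of the outer foot edge of the lip, (-67.5, -67.5, 0) mm in the tray frame: the edge on which the tray pivots when the post diagonally across is raised
- tray_lip (a point): middle of the lip's inner face at floor level, (-65, -65, 4) mm in the tray frame: the parts are to gather here. The lip is 64 mm long, 22 mm high. The parts begin to slide at roughly 10 degrees of tilt, along a wall at up to 17 degrees.
- tray_post (a point): on the axis of the post diagonally across from the cut-off corner, at the height to grip: (79, 79, 62) mm in the tray frame, 18 mm below the post's top and 30 mm above the walls. Two of the post's faces look along the diagonal through the cut-off corner, the other two across it: grip those two.
- post_foot (a point): the same post's axis at the tray's underside, (79, 79, 0) mm in the tray frame. Held across the diagonal, the post can also turn between the finger pads as the tray tips.
- collar1: loose bright steel collar, 26 mm diameter, 14 mm high, lying flat in the tray; origin at the centre of its underside
- collar2: a second collar, the same
- bush1: loose brass flanged bush, flange 26 mm diameter and 5 mm thick below, barrel 18 mm diameter above, 15 mm high in all; origin at the centre of its underside; in the tray
- bush2: a second flanged bush, the same
- wrench: loose open-ended wrench, 170 mm long, lying on the bench beside the tray; bystander
- screwdriver: loose screwdriver, 150 mm long, lying beside the tray; bystander
- grease_jar: small white jar, 48 mm diameter, 50 mm high, beside the tray; bystander
- spare_tray: an empty, plain square tray without posts or cut corner, 180 x 180 x 40 mm, on the right of the bench; bystander
- bar_offcut: upright steel bar end, 50 mm diameter, 90 mm high, on the left; bystander

How it is judged:
On the way, in this order (a step that is already met when the one before it is completed fails the run):
1. the fingers lift the post corner off the bench (foot of the post more than 12 mm up) (contact force between the fingers and tray above 1 N and height (world z) of post_foot above 0.012 m), for 0.05 s.
2. all four parts have slid against the lip of the tipped tray (each part within 65 mm of the lip's middle) (distance between each of collar1, collar2, bush1, bush2 and tray_lip below 0.065 m and z of each of collar1, collar2, bush1, bush2 in the frame of tray below 0.018 m and contact force between the fingers and tray above 1 N and angle between tray's own z axis and vertical above 0.2 rad), for 0.2 s.
At the end, for the whole second after the job is handed in: The fingers still hold the tray (over 1 N) by that post (TCP within 50 mm of tray_post), tipped 17 to 37 degrees; foot of the raised post over 65 mm up, lip foot under 30 mm up; each part within 65 mm of the lip's middle and under 14 mm above the floor; all slower than 30 mm/s (distance between each of collar1, collar2, bush1, bush2 and tray_lip below 0.065 m and z of each of collar1, collar2, bush1, bush2 in the frame of tray below 0.018 m and contact force between the fingers and tray above 1 N and distance between the grasp point and tray_post below 0.05 m and height (world z) of post_foot above 0.065 m and angle between tray's own z axis and vertical between 0.3 and 0.65 rad and height (world z) of tray_lip below 0.03 m and linear speed of each of tray, collar1, collar2, bush1, bush2 below 0.03 m/s); the arm keeps its last pose, push and grip.
It fails at once if a part leaves the tray (distance between any of collar1, collar2, bush1, bush2 and tray above 0.15 m).
It fails at once if the gripper or arm touches a part (contact force between any of the fingers, the arm and collar1 above 0.5 N or contact force between any of the fingers, the arm and collar2 above 0.5 N or contact force between any of the fingers, the arm and bush1 above 0.5 N or contact force between any of the fingers, the arm and bush2 above 0.5 N).
It fails at once if another thing on the bench is moved more than 25 mm (distance of any of wrench, screwdriver, grease_jar, spare_tray, bar_offcut from where it was at the start of the episode above 0.025 m).
It also fails if it takes over 38 s, if anything falls off the work surface, if the arm or the gripper's body presses on something with over 40 N, if the wrist force passes 120 N, or if a joint passes its speed limit or range.

## Working session

There is one attempt and no reset: what is moved stays moved. The work goes in short steps, Python scripts to look and compute and a tool call to move; the robot and the scene stay as the last step left them, time stands still between calls to the robot, and variables do not carry over. Pictures are saved under pics/ and viewed, at most 12 in all, crops included, and the job is handed in when it is done.

Besides the shell and the picture viewer there is one more tool, called by a JSON object that holds its "op" and its "data". servo_tool: Moves the arm, as the interface text tells. Its arguments: {"type":"object","properties":{"commands":{"type":"array"}},"required":["commands"]}

```bash
mkdir -p pics
python3 - <<'E'
from bench import ctrl
import cv2,numpy as np
o=ctrl.get_obs();print(o)
for n in("top","side"):
    c=ctrl.camera(n);np.savez(n+'0.npz',**c);cv2.imwrite(f'pics/{n}0.png',c['color'][:,:,::-1])
    print(n,{k:c[k] for k in c if k not in('color','z_map')})
E
```

```text
{'time_s': 0.0, 'q': array([-1.50831415e+00,  1.81533118e-01,  1.60801247e+00, -1.07863603e-05,
        1.35382660e+00, -2.06313895e-01]), 'dq': array([ 0.00041138, -0.00134089,  0.00042706,  0.00231652, -0.00340468,
       -0.0012124 ]), 'joint_efforts': array([ 1.14038467e-03, -4.44870865e+01, -3.51338017e+01, -3.05704189e-04,
        9.05779103e-03, -7.54502764e-06]), 'eef_pos': array([ 0.1526755 , -0.55380983,  0.24908644]), 'eef_rot': array([-8.87845616e-04,  9.90981622e-01,  1.33994901e-01,  5.86811406e-05]), 'wrist_force': array([-0.2665698 , -0.38517502,  0.14068904]), 'torque': array([-0.06746289,  0.00504368, -0.0307247 ]), 'grasp_force': 0.0, 'opening': 0.9969965223737883}
top {'fx': 459.513453190083, 'fy': 459.513453190083, 'cx': 327.94497952893454, 'cy': 246.57148383840328, 'k1': -0.08355350998929424, 'R': array([[ 0.0231736 , -0.99970174,  0.00770771],
       [-0.99249693, -0.02393106, -0.11990471],
       [ 0.1200534 , -0.00487125, -0.99275548]]), 't': array([-0.09146068,  0.53982033,  1.35763906])}
side {'fx': 449.6234094907933, 'fy': 449.6234094907933, 'cx': 322.5338206117057, 'cy': 233.3895834415093, 'k1': 0.03856934156055092, 'R': array([[-0.98887138, -0.14778304,  0.01713377],
       [-0.10485706,  0.61063259, -0.7849413 ],
       [ 0.10553857, -0.77800258, -0.61933319]]), 't': array([0.53205754, 0.1485056 , 1.03306587])}
```

View pics/top0.png

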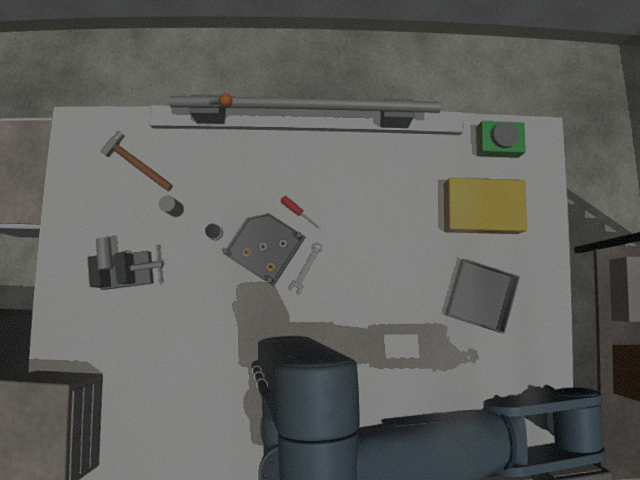

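View pics/side0.png

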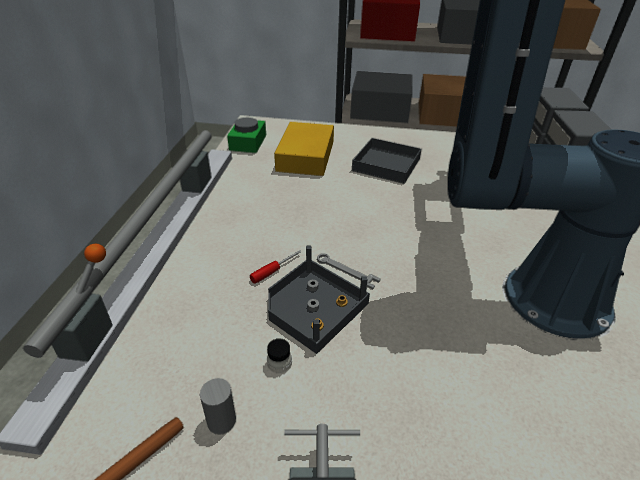

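The tray is at about (265,247) in the top view. Its cut-off corner points away from the robot at about (258,215), and the post to grip is the one nearest the robot at about (272,281). I'll enlarge both views.

Run:
```python
import cv2,numpy as np
a=np.load('top0.npz');b=np.load('side0.npz')
A=cv2.resize(a['color'][195:300,210:335,::-1],None,fx=6,fy=5.7,interpolation=cv2.INTER_CUBIC)
A=cv2.resize(a['color'][200:300,210:335,::-1],None,fx=6,fy=6,interpolation=cv2.INTER_CUBIC)
B=cv2.resize(b['color'][235:365,240:400,::-1],None,fx=4.5,fy=4.5,interpolation=cv2.INTER_CUBIC)
for n,i in(('A',A),('B',B)): cv2.imwrite(f'pics/{n}.png',cv2.convertScaleAbs(i,alpha=1.6))
```

```text
(no output)
```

View pics/A.png

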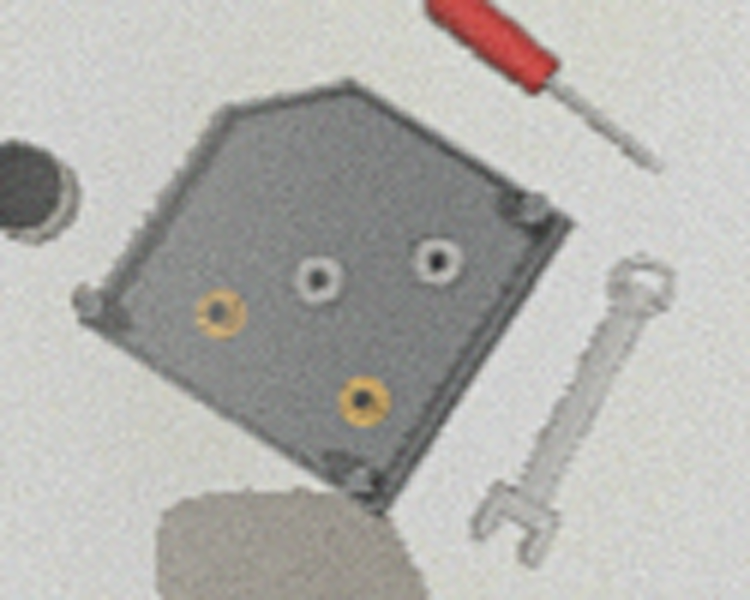

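View pics/B.png

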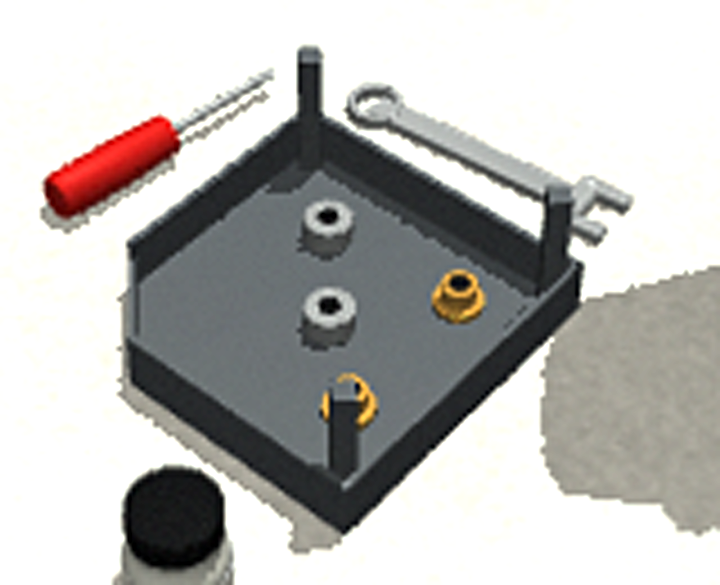

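```bash
cat > h.py <<'E'
import numpy as np,cv2
from scipy.optimize import least_squares
from scipy.spatial.transform import Rotation as Ro
def load(n): return dict(np.load(n))
def proj(c,X):
    p=np.atleast_2d(X)@c['R'].T+c['t'];s=p[:,:2]/p[:,2:];r2=(s**2).sum(1,keepdims=True)
    return s*(1+c['k1']*r2)*[c['fx'],c['fy']]+[c['cx'],c['cy']]
def tr(P,p): # p=x,y,yaw ; P in mm
    return Ro.from_euler('z',p[2]).apply(np.array(P)/1000.)+[p[0],p[1],0]
def ray(c,uv,z):
    f=lambda q:(proj(c,[[q[0],q[1],z]])[0]-uv)
    return least_squares(f,[.5,0]).x
E
python3 - <<'E'
from h import *
a=load('top0.npz');b=load('side0.npz')
u=lambda L,s,o:(np.array(L)+.5)/s-.5+o
P=[[79,-79,80],[-79,79,80],[79,79,80]]
la=u([[88,298],[535,207],[360,477]],6,[210,200]); lb=u([[345,388],[309,54],[557,195]],4.5,[240,235])
PL=[[-90,-45,32],[-45,-90,32]]  # order guess: right,left
ea=u([[350,82],[228,106]],6,[210,200]); eb=u([[129,240],[129,340]],4.5,[240,235])
f=lambda p:np.concatenate([proj(a,tr(P+PL,p))-np.vstack([la,ea]),proj(b,tr(P+PL,p))-np.vstack([lb,eb])]).ravel()
s=least_squares(f,[.5,.15,2.3],loss='soft_l1');print(s.x,s.fun.reshape(-1,2).round(1))
p=s.x
for n,q in(('post',[79,79,62]),('lip',[-65,-65,4]),('postL',[79,-79,62]),('postR',[-79,79,62]),('foot',[-67.5,-67.5,0])):print(n,tr([q],p)[0])
d=tr([[79,79,0]],p)-tr([[-67.5,-67.5,0]],p);print('diag',np.degrees(np.arctan2(d[0,1],d[0,0])))
for n,q,z in(('jar',(12,185),.05),('c1',(318,280),.018),('c2',(437,262),.018),('b1',(220,314),.019),('b2',(363,401),.019)):
    w=ray(a,u(q,6,[210,200]),z);print(n,w,(Ro.from_euler('z',-p[2]).apply([w[0]-p[0],w[1]-p[1],0])*1000).round())
E
```

```text
[0.54448077 0.11578958 2.59628   ] [[ 0.2  1. ]
 [ 0.2 -0. ]
 [-0.2  0.4]
 [-0.1 -1.5]
 [-0.1 -1.1]
 [ 0.1  0.3]
 [ 0.2 -0.1]
 [ 0.9 -0.3]
 [-0.3  0.3]
 [-0.4 -0.4]]
post [0.43596237 0.08922348 0.062     ]
lip [0.63376806 0.13764777 0.004     ]
postL [0.51791467 0.22430798 0.062     ]
postR [0.57104687 0.00727119 0.062     ]
foot [0.63720218 0.13848847 0.        ]
diag -166.24411332483763
jar [0.58030371 0.27291661] [  51. -153.    0.]
c1 [0.53979405 0.12126643] [ 7. -2.  0.]
c2 [0.55050495 0.06083084] [-34.  44.   0.]
b1 [0.52103758 0.17046543] [ 48. -35.   0.]
b2 [0.47847064 0.09581583] [46. 51.  0.]
```

{"op": "servo_tool", "data": {"commands": [[[15,-18,0],0,85],[[30,-36,0],0,85],[[30,-36,0],0,85],[[30,-36,0],0,85],[[30,-36,0],0,85],[[30,-36,0],0,85],[[30,-36,0],0,85],[[30,-36,0],0,85],[[30,-36,0],0,85],[[30,-36,0],0,85],[[30,-36,0],0,85],[[30,-36,0],0,85],[[30,-36,0],0,85],[[30,-36,0],0,85],[[22,-36,0],0.03,85],[[0,0,0],0,85]]}}

```text
time_s: 2.1
eef_pos: [0.4257, 0.0646, 0.2496]
eef_rot: [-0.0, 0.993, 0.121, -0.0]
wrist_force: [-0.3, -0.4, -0.3]
opening: 0.994
grasp_force: 0.0
```

```bash
cat > rel.py <<'E'
from h import *
from bench import ctrl
o=ctrl.get_obs();q=o['eef_rot'];T=Ro.from_quat([q[1],q[2],q[3],q[0]])
print(o['time_s'],o['eef_pos'],T.as_matrix().round(3).tolist(),np.degrees(np.arctan2(*T.as_matrix()[1::-1,0])),o['wrist_force'],o['opening'])
print('to post (tool mm)',T.inv().apply(np.array([.436,.0892,.064])-o['eef_pos'])*1000)
E
python3 rel.py
```

```text
2.1 [0.42565212 0.0646027  0.24957817] [[0.971, 0.241, -0.001], [0.241, -0.971, 0.001], [-0.001, -0.001, -1.0]] 13.930778962919279 [-0.32239787 -0.43705514 -0.32198512] 0.9935570074408272
to post (tool mm) [ 16.11351476 -21.23724075 185.58204554]
```

{"op": "servo_tool", "data": {"commands": [[[8,-10,10],0,85],[[8,-11,20],0,85],[[0,0,30],0,85],[[0,0,30],0,85],[[0,0,20],0,85],[[0,0,5],0,85],[[0,0,0],0,85]]}}

```text
time_s: 2.98
eef_pos: [0.4364, 0.0861, 0.1349]
eef_rot: [-0.0, 0.993, 0.119, -0.0]
wrist_force: [-0.1, 0.8, 1.0]
opening: 1.0
grasp_force: 0.0
```

```bash
python3 rel.py
python3 - <<'E'
from h import *
from bench import ctrl
c=ctrl.camera('side');np.savez('side1.npz',**c)
B=cv2.resize(c['color'][150:350,240:440,::-1],None,fx=3,fy=3,interpolation=cv2.INTER_CUBIC)
cv2.imwrite('pics/s1.png',cv2.convertScaleAbs(B,alpha=1.6))
E
```

```text
2.975 [0.43637074 0.08606023 0.13492046] [[0.972, 0.236, -0.0], [0.236, -0.972, 0.0], [-0.0, -0.0, -1.0]] 13.621968436502389 [-0.1491756   0.84246449  1.02121675] 1.0002838921848203
to post (tool mm) [ 0.40350254 -3.13100954 70.92066485]
```

View pics/s1.png

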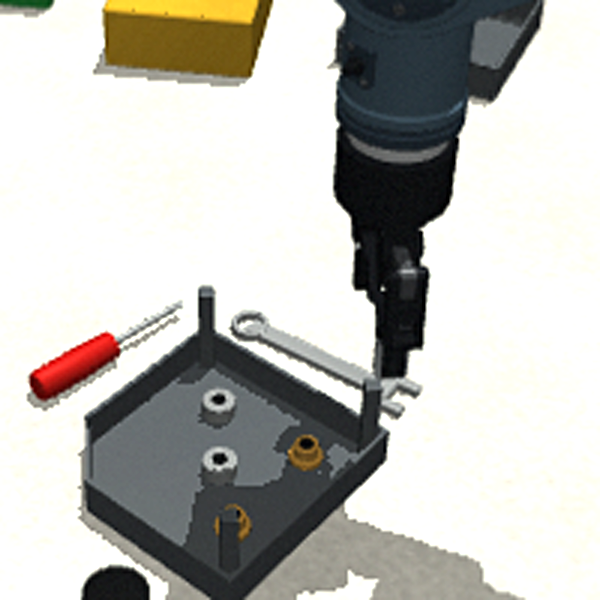

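The side view shows the open fingers at about (390,310) in the crop, above and straddling the near post at (371,395). The wrench end at (400,395) is outside the fingers' path. I'm descending now.

{"op": "servo_tool", "data": {"commands": [[[0,-2,8],0,85],[[0,-1,12],0,85],[[0,0,15],0,85],[[0,0,15],0,85],[[0,0,13],0,85],[[0,0,7],0,85],[[0,0,1],0,85],[[0,0,0],0,85]]}}

```text
time_s: 4.03
eef_pos: [0.4359, 0.0894, 0.0642]
eef_rot: [0.0, 0.993, 0.119, 0.0]
wrist_force: [-0.4, -0.3, 1.3]
opening: 0.992
grasp_force: 0.0
```

```bash
python3 rel.py
python3 - <<'E'
from h import *
from bench import ctrl
c=ctrl.camera('side')
B=cv2.resize(c['color'][200:340,260:400,::-1],None,fx=4.2,fy=4.2,interpolation=cv2.INTER_CUBIC)
cv2.imwrite('pics/s2.png',cv2.convertScaleAbs(B,alpha=1.6))
E
```

```text
4.025 [0.43591753 0.08937325 0.06419803] [[0.972, 0.237, 0.0], [0.237, -0.972, -0.0], [0.0, 0.0, -1.0]] 13.68232886434966 [-0.41867432 -0.29864415  1.28234417] 0.9918021554024871
to post (tool mm) [0.03906935 0.18781458 0.19806468]
```

View pics/s2.png

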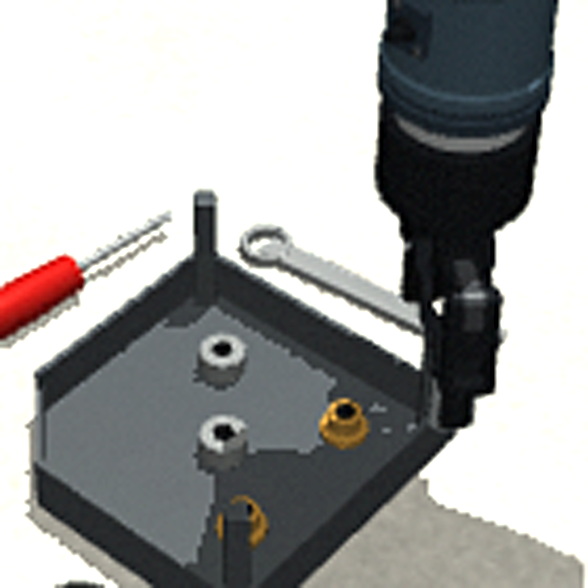

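The post at about (432,400) in the crop now stands between the fingers, and the nearest bush at (343,420) is clear. Closing the gripper.

{"op": "servo_tool", "data": {"commands": [[[0,0,0],0,60],[[0,0,0],0,40],[[0,0,0],0,25],[[0,0,0],0,18],[[0,0,0],0,12],[[0,0,0],0,6],[[0,0,0],0,0],[[0,0,0],0,0],[[0,0,0],0,0],[[0,0,0],0,0]]}}

```text
time_s: 5.32
eef_pos: [0.4357, 0.0893, 0.0641]
eef_rot: [0.0, 0.993, 0.119, 0.0]
wrist_force: [-2.2, -1.6, 5.1]
opening: 0.13
grasp_force: 58.8
```

```bash
python3 rel.py
python3 - <<'E'
import numpy as np
R=np.hypot(207.2,64);a0=np.arctan2(64,207.2);p=None
for t in range(0,31,2):
    n=np.array([207.2-R*np.cos(a0+np.radians(t)),64-R*np.sin(a0+np.radians(t))]);print(t,n.round(1),(n-p).round(1) if p is not None else '');p=n
E
```

```text
5.325 [0.43569742 0.08929842 0.06414764] [[0.972, 0.237, 0.0], [0.237, -0.972, -0.0], [0.0, 0.0, -1.0]] 13.680836532586614 [-2.21150818 -1.5879461   5.09536069] 0.12981668194217388
to post (tool mm) [0.27071351 0.16716664 0.14768553]
0 [0. 0.] 
2 [ 2.4 -7.2] [ 2.4 -7.2]
4 [  5.  -14.3] [ 2.6 -7.1]
6 [  7.8 -21.3] [ 2.9 -7. ]
8 [ 10.9 -28.2] [ 3.1 -6.9]
10 [ 14.3 -35. ] [ 3.3 -6.8]
12 [ 17.8 -41.7] [ 3.6 -6.7]
14 [ 21.6 -48.2] [ 3.8 -6.5]
16 [ 25.7 -54.6] [ 4.  -6.4]
18 [ 29.9 -60.9] [ 4.3 -6.3]
20 [ 34.4 -67. ] [ 4.5 -6.1]
22 [ 39.1 -73. ] [ 4.7 -6. ]
24 [ 43.9 -78.7] [ 4.9 -5.8]
26 [ 49.  -84.4] [ 5.1 -5.6]
28 [ 54.3 -89.8] [ 5.3 -5.4]
30 [ 59.8 -95. ] [ 5.5 -5.2]
```

Firm grip: 58.8 N on the pads at about 11 mm opening. First stage of the tip is to about 10°, at 1° per row.

{"op": "servo_tool", "data": {"commands": [[[1.2,0,-3.6],0,0],[[1.2,0,-3.6],0,0],[[1.3,0,-3.6],0,0],[[1.3,0,-3.5],0,0],[[1.4,0,-3.5],0,0],[[1.5,0,-3.5],0,0],[[1.5,0,-3.5],0,0],[[1.6,0,-3.4],0,0],[[1.6,0,-3.4],0,0],[[1.7,0,-3.4],0,0],[[0,0,0],0,0]]}}

```text
time_s: 6.7
eef_pos: [0.45, 0.0928, 0.0994]
eef_rot: [0.0, 0.993, 0.119, 0.0]
wrist_force: [0.6, 0.2, -5.8]
opening: 0.131
grasp_force: 58.4
```

```bash
python3 rel.py
python3 - <<'E'
from h import *
from bench import ctrl
c=ctrl.camera('side')
B=cv2.resize(c['color'][180:340,240:400,::-1],None,fx=3.7,fy=3.7,interpolation=cv2.INTER_CUBIC)
cv2.imwrite('pics/s3.png',cv2.convertScaleAbs(B,alpha=1.6))
E
```

```text
6.7 [0.44995753 0.09278606 0.09936538] [[0.972, 0.237, 0.001], [0.237, -0.972, -0.0], [0.001, 0.0, -1.0]] 13.683274762280464 [ 0.58200178  0.20749291 -5.83804919] 0.1310665207426924
to post (tool mm) [-14.43933579   0.17477516  35.35332666]
```

View pics/s3.png

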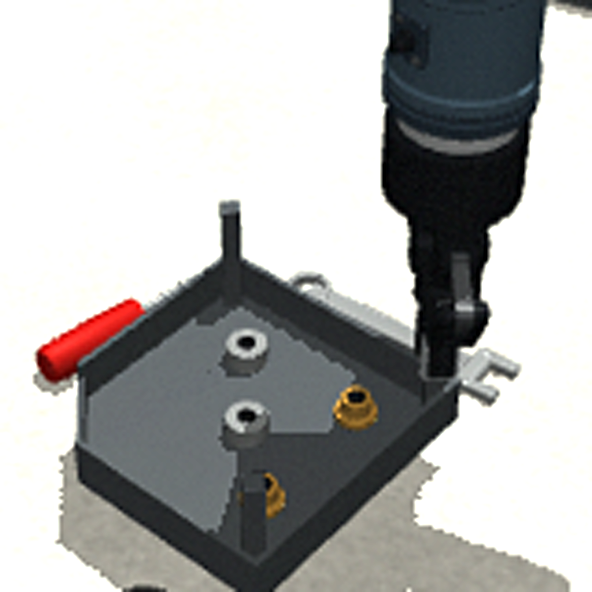

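The tray is tipping about its lip, which stays down at about (80,440), and the parts at (245,350), (246,422), (355,405) and (268,492) have not slid yet. Continuing to about 26°.

{"op": "servo_tool", "data": {"commands": [[[1.8,0,-3.4],0,0],[[1.8,0,-3.3],0,0],[[1.9,0,-3.3],0,0],[[1.9,0,-3.2],0,0],[[2.0,0,-3.2],0,0],[[2.0,0,-3.2],0,0],[[2.1,0,-3.2],0,0],[[2.2,0,-3.1],0,0],[[2.2,0,-3.1],0,0],[[2.3,0,-3.0],0,0],[[2.3,0,-3.0],0,0],[[2.4,0,-3.0],0,0],[[2.4,0,-2.9],0,0],[[2.5,0,-2.9],0,0],[[2.5,0,-2.8],0,0],[[2.6,0,-2.8],0,0],[[0,0,0],0,0],[[0,0,0],0,0],[[0,0,0],0,0],[[0,0,0],0,0]]}}

```text
time_s: 9.25
eef_pos: [0.4833, 0.101, 0.1483]
eef_rot: [-0.0, 0.993, 0.119, -0.0]
wrist_force: [0.3, 0.3, -5.7]
opening: 0.132
grasp_force: 58.4
```

```bash
python3 rel.py
python3 - <<'E'
from h import *
from bench import ctrl
c=ctrl.camera('side');np.savez('side4.npz',**c)
B=cv2.resize(c['color'][180:340,240:400,::-1],None,fx=3.7,fy=3.7,interpolation=cv2.INTER_CUBIC)
cv2.imwrite('pics/s4.png',cv2.convertScaleAbs(B,alpha=1.6))
E
```

```text
9.25 [0.48330399 0.10102166 0.14828612] [[0.972, 0.236, -0.0], [0.236, -0.972, 0.0], [-0.0, -0.0, -1.0]] 13.679526781904979 [ 0.31796114  0.26403025 -5.70641658] 0.1316263725810019
to post (tool mm) [-48.7378851    0.30507733  84.29765519]
```

View pics/s4.png

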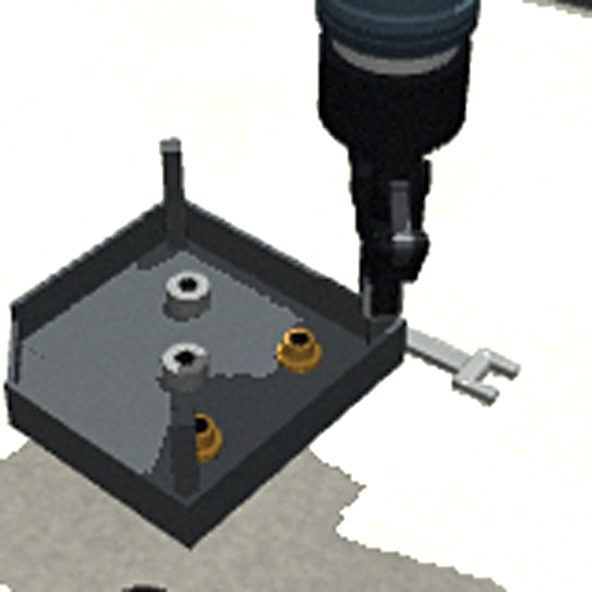

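The tray did not tip: it came up nearly level, held stiff in the pads. The lip is well off the bench, the parts have not slid, and the wrist carries the full 5.7 N. I'll measure its actual tilt.

```bash
cat > fit.py <<'E'
from h import *
def fit(c,P,uv,x0):
    f=lambda x:(proj(c,Ro.from_rotvec(x[3:]).apply(np.array(P)/1000.)+x[:3])-uv).ravel()
    return least_squares(f,x0,loss='soft_l1')
def report(s):
    x=s.x;R=Ro.from_rotvec(x[3:]);t=lambda q:R.apply(np.array(q)/1000.)+x[:3]
    z=R.as_matrix()[:,2]
    print('res',s.fun.round(1));print('tilt',np.degrees(np.arccos(z[2])),'z axis',z.round(3))
    for n,q in(('postfoot',[79,79,0]),('grip',[79,79,64]),('lipfoot',[-67.5,-67.5,0])):print(n,t(q).round(4))
E
python3 - <<'E'
from fit import *
c=load('side4.npz')
u=lambda L:(np.array(L)+.5)/3.7-.5+[240,180]
# right post top, left post top, lip wall tops right/left, lip foot left?, left corner foot, left corner wall top
P=[[-79,79,80],[-90,-45,32],[-45,-90,32],[-45,-90,0],[90,-90,0],[90,-90,32],[90,90,32]]
uv=u([[171,146],[13,307],[8,385],[13,425],[191,548],[190,512],[404,325]])
report(fit(c,P,uv,[.59,.13,.08,0,0,2.6]))
E
```

```text
res [ 0.2  0.4 -0.1 -0.5 -0.   0.   0.1  0.   0.1  0.8 -0.  -0.3 -0.2 -0.4]
tilt 1.462114018554982 z axis [-0.007  0.025  1.   ]
postfoot [0.4865 0.0875 0.0689]
grip [0.4861 0.0891 0.1328]
lipfoot [0.6876 0.1375 0.069 ]
```

The tray is flat (about 1.5° tilt) and roughly 75 mm up, because the pads' torsional friction carries its whole weight. I'll bring it back to where it stood, then loosen the fingers in small steps while watching the grip force.

{"op": "servo_tool", "data": {"commands": [[[-2,0,2],0,0],[[-4,0,5],0,0],[[-4,0,6],0,0],[[-4,0,6],0,0],[[-4,0,6],0,0],[[-4,0,6],0,0],[[-4,0,6],0,0],[[-4,0,6],0,0],[[-4,0,6],0,0],[[-4,0,6],0,0],[[-4,0,6],0,0],[[-4,0,6],0,0],[[-2.7,0,5],0,0],[[0,0,5],0,0],[[0,0,4],0,0],[[0,0,2],0,0],[[0,0,0],0,0]]}}

```text
time_s: 11.42
eef_pos: [0.4364, 0.0895, 0.0655]
eef_rot: [0.0, 0.993, 0.119, 0.0]
wrist_force: [-0.6, 0.2, -3.6]
opening: 0.13
grasp_force: 58.5
```

{"op": "servo_tool", "data": {"commands": [[[0,0,0.5],0,10],[[0,0,0.5],0,11]]}}

```text
time_s: 11.68
eef_pos: [0.4364, 0.0895, 0.0646]
eef_rot: [0.0, 0.993, 0.119, 0.0]
wrist_force: [-0.8, -1.3, -3.3]
opening: 0.131
grasp_force: 49.5
```

{"op": "servo_tool", "data": {"commands": [[[0,0,0],0,11.5],[[0,0,0],0,11.5]]}}

```text
time_s: 11.92
eef_pos: [0.4364, 0.0895, 0.0646]
eef_rot: [0.0, 0.993, 0.119, 0.0]
wrist_force: [0.5, -0.1, -3.4]
opening: 0.135
grasp_force: 24.6
```

The grip is softened by the jaw command: 11 mm gives 50 N and 11.5 mm gives 25 N. At about 11.75 mm (roughly 12 N), the post should turn between the pads while the tray still lifts. I'll test with a short tip.

{"op": "servo_tool", "data": {"commands": [[[0,0,0],0,11.75],[[0,0,0],0,11.75],[[0.6,0,-1.8],0,11.75],[[0.8,0,-2.5],0,11.75],[[0.8,0,-2.5],0,11.75],[[0.9,0,-2.5],0,11.75],[[0.9,0,-2.5],0,11.75],[[1,0,-2.5],0,11.75],[[0,0,0],0,11.75]]}}

```text
time_s: 13.05
eef_pos: [0.4412, 0.0907, 0.0789]
eef_rot: [0.0, 0.993, 0.119, 0.0]
wrist_force: [-0.2, -0.9, -3.8]
opening: 0.139
grasp_force: 12.1
```

```bash
cat > see.py <<'E'
import sys
from h import *
from bench import ctrl
n=sys.argv[1];c=ctrl.camera('side');np.savez(n+'.npz',**c)
B=cv2.resize(c['color'][200:340,260:400,::-1],None,fx=4,fy=4,interpolation=cv2.INTER_CUBIC)
cv2.imwrite(f'pics/{n}.png',cv2.convertScaleAbs(B,alpha=1.6))
E
python3 see.py s5
```

```text
(no output)
```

View pics/s5.png

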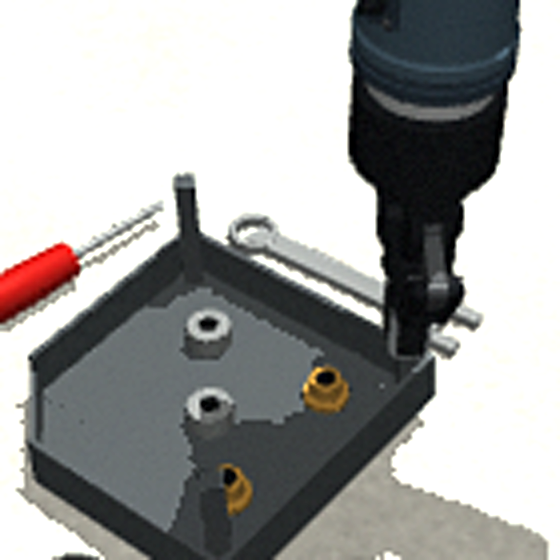

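Now it tips properly: the lip corner at (30,480) stays on its shadow, the posts lean, and the wrist carries only 3.8 N. Continuing along the arc to about 15°.

{"op": "servo_tool", "data": {"commands": [[[1.4,0,-3.5],0,11.75],[[1.4,0,-3.5],0,11.75],[[1.5,0,-3.5],0,11.75],[[1.6,0,-3.4],0,11.75],[[1.6,0,-3.4],0,11.75],[[1.6,0,-3.4],0,11.75],[[1.7,0,-3.4],0,11.75],[[1.8,0,-3.3],0,11.75],[[1.8,0,-3.3],0,11.75],[[1.9,0,-3.3],0,11.75],[[1.9,0,-3.2],0,11.75]]}}

```text
time_s: 14.48
eef_pos: [0.4589, 0.095, 0.1162]
eef_rot: [0.0, 0.993, 0.119, 0.0]
wrist_force: [0.5, 0.4, -3.0]
opening: 0.139
grasp_force: 11.7
```

```bash
python3 rel.py
```

```text
14.475 [0.4588854  0.09504096 0.11617028] [[0.972, 0.237, 0.0], [0.237, -0.972, 0.0], [0.0, 0.0, -1.0]] 13.682144453893562 [ 0.51506897  0.43767423 -2.95812346] 0.13928349975495577
to post (tool mm) [-23.63026621   0.26001178  52.16454083]
```

The wrist load stays near 3 N, so the lip is still carried by the bench. Carrying on to about 27°.

{"op": "servo_tool", "data": {"commands": [[[2.0,0,-3.2],0,11.75],[[2.1,0,-3.2],0,11.75],[[2.1,0,-3.2],0,11.75],[[2.2,0,-3.1],0,11.75],[[2.3,0,-3.0],0,11.75],[[2.3,0,-3.0],0,11.75],[[2.4,0,-3.0],0,11.75],[[2.4,0,-3.0],0,11.75],[[2.5,0,-2.9],0,11.75],[[2.5,0,-2.9],0,11.75],[[2.5,0,-2.8],0,11.75],[[2.6,0,-2.8],0,11.75],[[0,0,0],0,11.75],[[0,0,0],0,11.75],[[0,0,0],0,11.75],[[0,0,0],0,11.75]]}}

```text
time_s: 16.48
eef_pos: [0.4859, 0.1016, 0.152]
eef_rot: [0.0, 0.993, 0.119, 0.0]
wrist_force: [0.7, -0.1, -3.1]
opening: 0.139
grasp_force: 11.4
```

```bash
python3 see.py s6
```

```text
(no output)
```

View pics/s6.png

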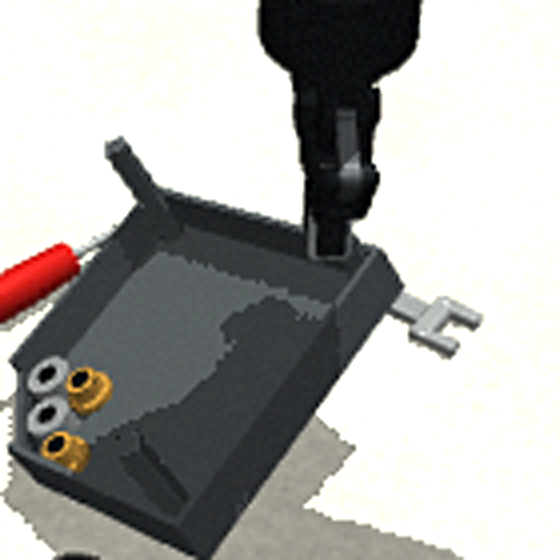

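All four parts are gathered at the lip: collars at (48,375) and (48,415), bushes at (88,388) and (66,450). I'll check the tilt and distances before handing in.

```bash
python3 - <<'E'
from fit import *
c=load('s6.npz')
u=lambda L:(np.array(L)+.5)/4-.5+[260,200]
P=[[-79,79,80],[-90,-45,32],[-45,-90,32],[90,-90,0],[90,90,32]]
uv=u([[115,146],[12,360],[12,448],[208,558],[376,248]])
x0=np.r_[.55,.12,.05,(Ro.from_rotvec(np.radians(26)*np.array([-.237,.972,0]))*Ro.from_euler('z',2.596)).as_rotvec()]
s=fit(c,P,uv,x0);report(s);x=s.x;R=Ro.from_rotvec(x[3:])
for n,q,h in(('c',(48,375),18),('c',(48,415),18),('b',(86,378),19),('b',(60,445),19)):
    f=lambda p:proj(c,R.apply([[p[0]/1000,p[1]/1000,h/1000]])+x[:3])[0]-u(q)
    p=least_squares(f,[-40,-40]).x;print(n,p.round(),'dist',np.hypot(*(p+65)).round())
E
python3 rel.py
```

```text
res [-0.3  0.4  0.2 -0.  -0.1 -0.6  0.   0.4  0.1 -0.2]
tilt 27.639873541295668 z axis [0.447 0.125 0.886]
postfoot [0.4606 0.0792 0.0789]
grip [0.4892 0.0872 0.1356]
lipfoot [ 0.6393  0.1213 -0.0172]
c [-74. -40.] dist 26.0
c [-53. -62.] dist 13.0
b [-45. -34.] dist 37.0
b [-29. -74.] dist 38.0
16.525 [0.48587659 0.10161348 0.15204503] [[0.972, 0.236, 0.0], [0.236, -0.972, 0.0], [0.0, 0.0, -1.0]] 13.678611330868414 [ 0.79713829 -0.03462067 -1.28709234] 0.13645566799976155
to post (tool mm) [-51.43222377   0.26568781  88.02472632]
```

Tilt is about 27.6° and every part is within 40 mm of the lip's middle. I'll firm the grip a little, let it settle, and confirm it is steady.

{"op": "servo_tool", "data": {"commands": [[[0,0,0],0,11.6],[[0,0,0],0,11.4],[[0,0,0],0,11.4],[[0,0,0],0,11.4],[[0,0,0],0,11.4],[[0,0,0],0,11.4]]}}

```text
time_s: 17.27
eef_pos: [0.4858, 0.1016, 0.152]
eef_rot: [-0.0, 0.993, 0.119, 0.0]
wrist_force: [1.0, -0.2, -2.0]
opening: 0.138
grasp_force: 15.4
```

```bash
python3 see.py s7
python3 - <<'E'
from h import *
a=load('s6.npz')['color'][200:340,260:400].astype(int);b=load('s7.npz')['color'][200:340,260:400].astype(int)
d=cv2.blur(abs(a-b).sum(2).astype(np.float32),(5,5));print(d.max(),d.mean(),np.unravel_index(d.argmax(),d.shape))
E
```

```text
22.76 3.2739203 (np.int64(103), np.int64(0))
```

View pics/s7.png

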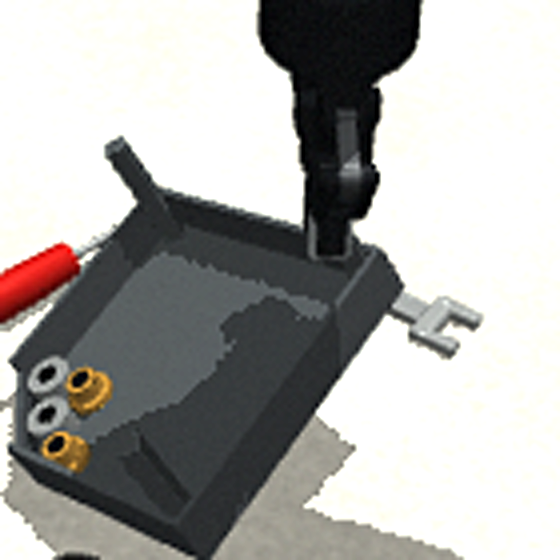

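The picture is unchanged: the parts rest at the lip at (48,375), (48,415), (88,388) and (66,450), and the tray is held still. Handing in.

```bash
python3 -c "
from bench import ctrl
print(ctrl.hand_in())"
```

```text
the job is handed in; nothing more can be done
None
```

I handed the job in at about 17 s: tray held by the post at about 27°, lip down on the bench, all four parts at rest within about 40 mm of the lip's middle; a first lift raised the tray level, so I set it back and tipped it with a softer grip, and no verdict came back.

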